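# One grommet from the feeder into the cup

### The arm

A 6-joint arm with a two-finger parallel gripper is mounted at the origin on the work surface. World frame = base frame: x ahead of the robot, y to its left, z up, the work surface at z = 0. Lengths are in m, angles in rad, forces in N, time in s.
With the tool pointing down it reaches from about 0.325 to 1 m from the base axis. Payload 5.1 kg.
Tool frame: the origin (TCP) lies at the very end of the fingers, on their centre line; the grasp point (between the pads) lies 19 mm behind it (robot.grasp_offset is the distance from the TCP to the grasp point, in m); z points along the fingers, x is the direction in which the jaws open and shut, and the axes are right-handed (so a half turn about z gives the same grasp; the last joint's range is limited). The gripper opens to 85 mm and grips with 20 to 120 N. Pads are 22 mm wide; open, the fingers measure 114 mm over their backs; the gripper's body (76 mm by 85 mm) begins 54 mm behind the grasp point. The pads swing forward as they close: fully open they stand 13 mm farther back than shut.
Start: joints at [-1.235, 0.124, 1.65, -0, 1.367, -0.083], TCP at [0.264, -0.594, 0.231] pointing down, gripper open.
Joint ranges: [-2.61, 2.61], [-1.02, 2.33], [0.03, 2.71], [-1.35, 4.49], [0.32, 2.68], [-2.91, 2.91]. Speed limits (rad/s): [2.57, 2.57, 3.14, 3.14, 3.14, 3.14].

### API

Orientations are given as a rotation vector (axis times angle).
In Python, from station import robot gives the robot as it stands. The module is installed in compiled form; this text tells all that it offers.
- The arm moves only by the tool servo_tool, never from a script. Its argument "targets" is a list of rows, each an object of numbers: "hand": the gripper's target within -1 to 1 (fully open at 1, half-way at 0, shut at -1); "tx", "ty", "tz": the shift along the tool's x, y, z in cm; "twist": the turn about the tool's z in degrees. A call has 1 to 8 rows; each row is the pose to reach, as a shift and turn from the pose commanded when the call began, along the tool's axes at that moment; what a row does not reach only later rows make up. A row lasts 1/12 s, in which the tool goes at most 41.7 mm and 7.16 degrees, less where a joint would pass 70% of its speed; a pose out of reach is approached as far as the arm can. A call with a gripper value outside its range is refused whole. The fingers move at their own pace and stop on an object; the grip force is fixed at half the most. Time passes only in rows, so rows that repeat a pose let the fingers close. It gives the time, the measured TCP pose, the force and the opening at its end, in the units of the state.
- robot.state(): the state, without advancing time (a new reading comes with each control period).
- robot.grab_frame(name): name is "scene" or "top" or "wrist"; returns a dict with "frame" (384x512x3 uint8, red, green, blue), "mtx" (3x3 intrinsics, pixels), "R" (3x3) and "t" (3): a world point X has camera coordinates R X + t; the wrist camera has in their place "mount" (4x4, takes a point from camera to tool coordinates, whose origin is the TCP and whose axes are the tool frame's). Camera axes: x right, y down, z forward; pixel columns grow to the right and rows downward; lengths in m; the calibration is good to about 2 mm. A picture is of the moment at which its call begins: read the wrist's pose just before it. There is no depth.
- robot.job_done(): hands the job in, once; it reports no verdict.
The state is a dict: "time_s": time; "joint_pos": joint angles; "dq": joint speeds; "effort": joint torques, N m; "eef_pos": TCP position; "ee_rot": TCP orientation; "wrist_force": force on the tool from outside, world axes, zero at the start; "wrist_torque": the same for the moment, N m; "width": finger opening in m.
Only numpy, scipy, OpenCV 4.12 (cv2) and the standard library are available. Lean on these libraries where they do the work, as an engineer would, in place of code of your own. Each camera call takes 0.05 s, during which the arm holds its last target.

### The job

Push the grommet feeder's plunger fully in once and let it spring back out, so that a single brass grommet slides onto the landing plate; then nudge that grommet sideways along the plate with a fingertip until it drops off the open end into the terracotta cup. Do not pick the grommet or the cup up, let no second grommet out, and leave the cup and everything else on the shelf standing where it is.

Things in the scene. Friction and masses are not known exactly. Their poses are not given: they have to be found in the camera images.
- feeder: Grommet feeder screwed to the shelf, immovable: a grey pedestal with a landing plate, magazine tube and plunger. Origin on the shelf straight below the tube's axis; z up; +x is the way the plunger is pushed and the grommet comes out (away from the robot, within 0.3 rad of the world's x). Dark guide block under the tube: x -60 to 18, y -26 to 26 mm, top at z 64.5 mm.
- plunger (a joint): Plunger travel, m: 0 = sprung out, 0.045 = fully in at its stop; moves along the feeder's +x. The push needed grows from about 3 N to 7 N fully in, plus 1 N at 50 mm/s; it springs back by itself in about a second when let go. Full travel leaves the grommet centred about 44 mm from the tube's axis.
- plunger_face (a point): Middle of the end face, towards the robot, of the plunger's round black knob (32 mm across, 16 mm thick, flat face 26 mm): push here. With the plunger out it is at (-122.5, 0, 55) mm in the feeder's frame. The knob reaches from 39 to 71 mm above the shelf, free space below and beside it. It moves with the plunger.
- magazine (a point): On the axis of the upright clear magazine tube, level with the landing plate (z = 52 mm). The tube is 36 mm across, 45 mm at its bottom collar, its top 113 mm above the shelf; the grommets are stacked in it.
- outlet (a point): On the top of the flat steel landing plate (52 mm above the shelf, 3 mm thick), 44 mm from the tube's axis along the feeder's +x, where the grommet comes to lie. In the feeder's frame the free lane is x 20 to 82 mm between guides 5 to 9 mm high; it runs along y and both its ends, y = -75 and y = +75 mm, are open.
- grommet1: The lowest brass grommet in the magazine, the one that comes out: a flat ring 26 mm across, 6 mm thick, 12 mm hole, 20 g. Origin at the centre of its underside, z along its axis.
- grommet2: Brass grommet number 2 from the bottom of the magazine's stack of four, same size; stays in the magazine and sinks one place.
- grommet3: Brass grommet number 3 from the bottom of the magazine's stack of four, same size; stays in the magazine and sinks one place.
- grommet4: Brass grommet number 4 from the bottom of the magazine's stack of four, same size; stays in the magazine and sinks one place.
- cup: Squat terracotta cup, loose, 120 g, 90 mm across the mouth, 72 mm at the foot, 38 mm high, 5 mm wall. Origin at the centre of its underside. It stands just past one of the two open ends of the landing plate (which one differs), with its rim reaching some 12 mm in under the plate's end; the rim is 11 mm below the plate's underside.
- cup_in (a point): Centre of the cup's inner floor, 6 mm above the shelf.
- bowl: Thin steel bowl, 90 mm across, 36 mm high, at the other open end of the plate; not for this grommet. Origin at the centre of its underside.
- spare1: Loose brass grommet lying flat on the shelf at one side of the feeder; leave it.
- spare2: Another loose brass grommet lying flat on the shelf at the other side; leave it.
- awl: Steel awl with a boxwood grip, 140 mm long, 28 mm high, lying beyond the feeder; leave it. Origin on the shelf under the grip's front half.
- mallet: Walnut mallet, head 100 mm long and 60 mm thick, lying left of the feeder, 60 mm high; leave it. Origin on the shelf under its shaft.
- setter: Small steel setting punch, 24 mm wide and 72 mm high, standing right of the feeder; leave it.
- tin: Round lidded tin, 62 mm wide and 59 mm high, beyond the feeder to the right; leave it.
There are look-alikes about, which are no part of the job. Of the things that look like the cup, the middle-sized one is meant.

How it is judged:
By the outcome, as a careful person would: the job done as asked, in the order asked, and still so for the second after the job is handed in, with the robot touching nothing.
It also fails if it takes over 40 s, if anything falls off the work surface, if the arm or the gripper's body presses on something with over 40 N, if the wrist force passes 120 N, or if a joint passes its speed limit or range.

## Working session

There is one attempt and no reset: what is moved stays moved. The work goes in short steps, Python scripts to look and compute and a tool call to move; the robot and the scene stay as the last step left them, time stands still between calls to the robot, and variables do not carry over. Pictures are saved under pics/ and viewed, and the job is handed in when it is done.

Besides the shell and the picture viewer there is one more tool, called as name(argument=value, ...) on one line, values as JSON. servo_tool: Moves the arm, as the interface text tells. Its arguments: {"type":"object","properties":{"targets":{"type":"array"}},"required":["targets"]}

```bash
mkdir -p pics && python3 - <<'E'
from station import robot
import cv2, numpy as np
s=robot.state(); print({k:np.round(v,3).tolist() for k,v in s.items()})
for n in ["scene","top","wrist"]:
    f=robot.grab_frame(n); np.savez(f"pics/{n}0.npz",**f)
    cv2.imwrite(f"pics/{n}0.png",f["frame"][:,:,::-1])
    print(n,{k:np.round(v,3).tolist() for k,v in f.items() if k!="frame"})
E
```

```text
{'time_s': 0.0, 'joint_pos': [-1.235, 0.125, 1.652, 0.0, 1.367, -0.083], 'dq': [-0.002, 0.0, 0.002, 0.001, 0.001, -0.001], 'effort': [0.0, -42.361, -36.545, -0.0, 0.007, -0.0], 'eef_pos': [0.264, -0.593, 0.23], 'ee_rot': [-2.634, 1.71, 0.003], 'wrist_force': [-0.027, 0.271, 0.725], 'wrist_torque': [-0.001, 0.027, 0.022], 'width': 0.086}
scene {'mtx': [[480.412, 0.0, 247.867], [0.0, 480.412, 184.711], [0.0, 0.0, 1.0]], 'R': [[0.525, 0.851, 0.009], [0.634, -0.384, -0.671], [-0.568, 0.358, -0.742]], 't': [-0.369, -0.286, 1.298]}
top {'mtx': [[446.507, 0.0, 259.015], [0.0, 446.507, 198.364], [0.0, 0.0, 1.0]], 'R': [[-0.055, -0.998, -0.003], [-0.976, 0.055, -0.209], [0.209, -0.009, -0.978]], 't': [0.088, 0.582, 0.977]}
wrist {'mtx': [[330.458, 0.0, 257.675], [0.0, 330.458, 191.884], [0.0, 0.0, 1.0]], 'mount': [[1.0, 0.001, 0.0, -0.0], [-0.001, 0.945, 0.328, -0.085], [0.0, -0.328, 0.945, -0.142], [0.0, 0.0, 0.0, 1.0]]}
```

View pics/scene0.png

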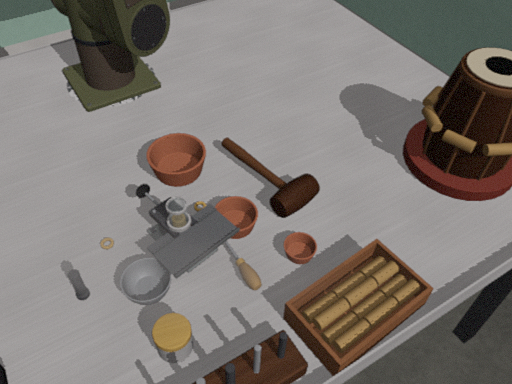

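View pics/top0.png

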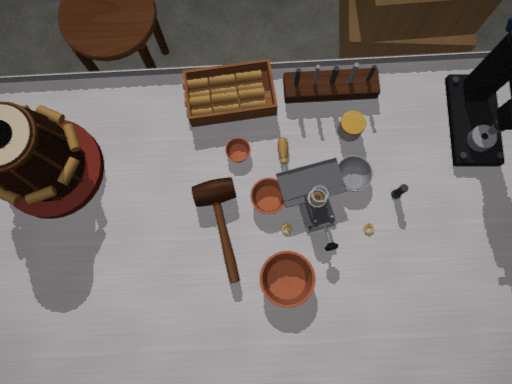

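The two views show three terracotta cups: large at top (287,279), middle at (268,196) and small at (238,150). The middle one sits at the plate's left end and the steel bowl (355,174) at its right end. The knob is at (331,246) and the tube at (318,196). Next I'll take a close crop and measure.

```bash
cat > h.py <<'E'
import numpy as np, cv2
def load(n): return dict(np.load(f"pics/{n}.npz"))
def ray(f,u,v):
    d=np.linalg.inv(f["mtx"])@np.array([u,v,1.]); R=f["R"];t=f["t"]
    return -R.T@t, R.T@d
def onz(f,u,v,z):
    o,d=ray(f,u,v); return o+d*(z-o[2])/d[2]
def proj(f,X):
    c=(f["R"]@np.asarray(X,float).T).T+f["t"]; p=(f["mtx"]@c.T).T; return p[...,:2]/p[...,2:]
def tri(f1,a,f2,b):
    o1,d1=ray(f1,*a);o2,d2=ray(f2,*b)
    A=np.c_[d1,-d2]; s=np.linalg.lstsq(A,o2-o1,rcond=None)[0]
    p=o1+s[0]*d1;q=o2+s[1]*d2; return (p+q)/2,np.linalg.norm(p-q)
E
python3 - <<'E'
from h import *
t=load("top0");s=load("scene0")
c=t["frame"][140:270,230:400,::-1]; cv2.imwrite("pics/topc.png",cv2.resize(c,None,fx=4.5,fy=4.5,interpolation=cv2.INTER_CUBIC))
c=s["frame"][160:310,100:290,::-1]; cv2.imwrite("pics/scc.png",cv2.resize(c,None,fx=4,fy=4,interpolation=cv2.INTER_CUBIC))
# terracotta
for n,f in (("top",t),("scene",s)):
    hsv=cv2.cvtColor(f["frame"],cv2.COLOR_RGB2HSV)
    m=cv2.inRange(hsv,(3,130,90),(13,255,255))
    cs,_=cv2.findContours(m,cv2.RETR_EXTERNAL,cv2.CHAIN_APPROX_NONE)
    for k in cs:
        if cv2.contourArea(k)>250:
            (u,v),ax,a=cv2.fitEllipse(k); p=onz(f,u,v,0.038); print(n,round(u),round(v),np.round(ax,1),np.round(p,3))
E
```

```text
top 287 279 [53.5 55.2] [0.399 0.002 0.038]
top 227 251 [  4.6 101.6] [0.471 0.137 0.038]
top 267 196 [29.6 34.8] [0.595 0.036 0.038]
top 237 150 [22.1 22.9] [0.715 0.101 0.038]
top 81 149 [28.1 62. ] [0.738 0.481 0.038]
top 229 89 [ 54.4 107.5] [0.877 0.115 0.038]
scene 359 303 [ 93.6 141. ] [0.875 0.114 0.038]
scene 300 247 [27.9 31.5] [0.731 0.096 0.038]
scene 238 215 [35.3 42. ] [0.606 0.036 0.038]
scene 462 158 [ 55.9 104.7] [0.724 0.535 0.038]
scene 177 158 [50.3 56.4] [0.402 0.004 0.038]
```

```bash
sleep 1; ls pics
```

```text
scc.png
scene0.npz
scene0.png
top0.npz
top0.png
topc.png
wrist0.npz
wrist0.png
```

View pics/topc.png

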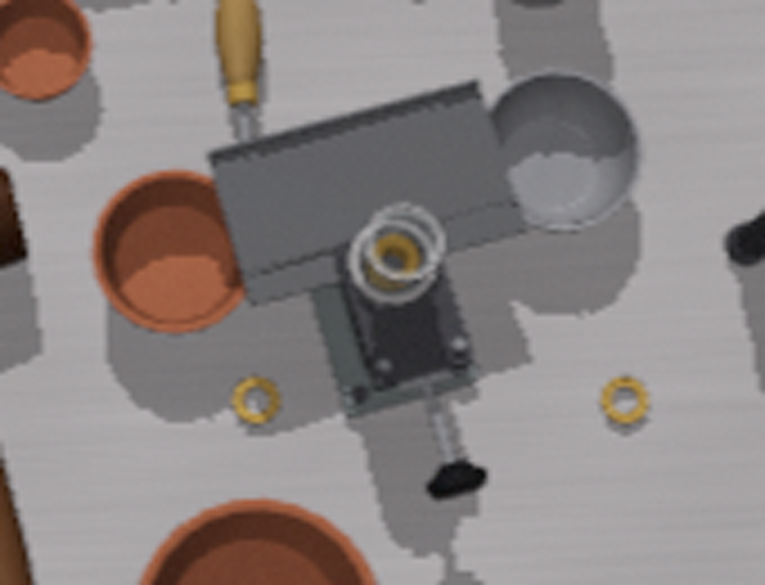

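View pics/scc.png

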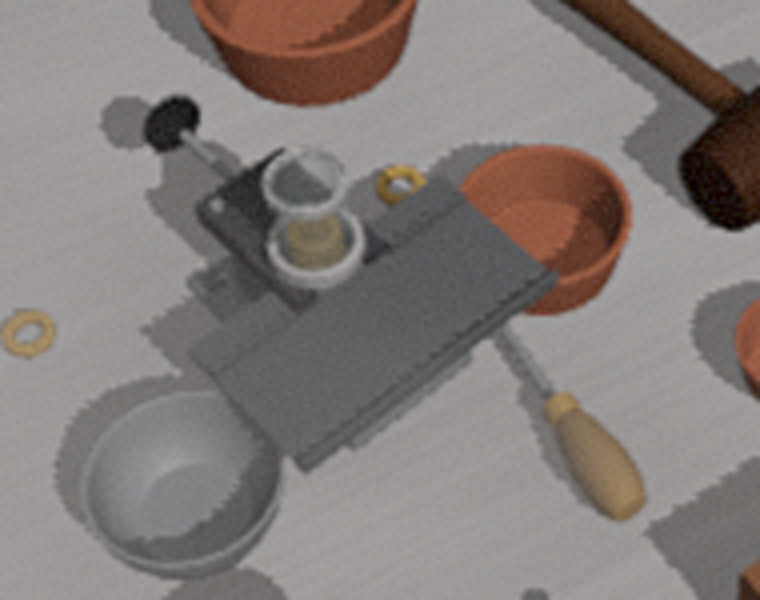

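```bash
python3 - <<'E'
from h import *
t=load("top0");s=load("scene0")
T=lambda u,v:(230+u/4.5-.4,140+v/4.5-.4); S=lambda u,v:(100+u/4-.4,160+v/4-.4)
print("cams",ray(t,0,0)[0],ray(s,0,0)[0])
print("knob",tri(t,T(457,479),s,S(172,124)))
for n,a,b in [("FL",(212,155),(557,275)),("FR",(478,85),(303,468)),("NR",(525,230),(192,352)),("NL",(252,305),(437,180))]:
    print(n,tri(t,T(*a),s,S(*b)),onz(t,*T(*a),0.06)[:2])
for z,a in ((.113,(405,240)),):
    print("tubetop",onz(t,*T(*a),z)); 
print("tubetop scene",onz(s,*S(305,182),.113), "tri",tri(t,T(405,240),s,S(305,182)))
print("blockcorners", onz(t,*T(355,405),.06), onz(t,*T(470,378),.06))
print("screws z", tri(t,T(383,367),s,S(217,206)))
# knob blob
for n,f,box in (("top",t,(320,235,345,258)),("scene",s,(130,178,155,202))):
    x0,y0,x1,y1=box; g=f["frame"][y0:y1,x0:x1].max(2)<45
    v,u=np.nonzero(g); print(n,len(u),u.mean()+x0,v.mean()+y0,u.min()+x0,u.max()+x0,v.min()+y0,v.max()+y0)
E
```

```text
cams [0.36965181 0.06451303 1.07686861] [ 1.11179424 -0.26017555  0.77350868]
knob (array([ 0.46729768, -0.10217292,  0.05608706]), np.float64(0.0018854194074326672))
FL (array([0.64524667, 0.01238209, 0.05465572]), np.float64(0.0048503775201247335)) [0.6427292  0.01048916]
FR (array([ 0.67589615, -0.13233245,  0.05176633]), np.float64(0.0026083617339217914)) [ 0.6729689  -0.13196093]
NR (array([ 0.59565243, -0.1491446 ,  0.05241766]), np.float64(0.0033746564634481602)) [ 0.59341505 -0.14915274]
NL (array([ 0.56371373, -0.00500997,  0.05119001]), np.float64(0.001293314685591708)) [ 0.56178403 -0.00499763]
tubetop [ 0.58002824 -0.07866468  0.113     ]
tubetop scene [ 0.58140856 -0.07711702  0.113     ] tri (array([ 0.58052066, -0.07784214,  0.11241431]), np.float64(0.00195683516102432))
blockcorners [ 0.50706897 -0.05389106  0.06      ] [ 0.51765653 -0.113646    0.06      ]
screws z (array([ 0.52324373, -0.08669551,  0.04338622]), np.float64(0.031182021666771757))
top 64 331.0 246.171875 325 337 243 250
scene 99 142.3838383838384 190.17171717171718 137 149 185 197
```

Measured:
- The tube axis is at about (0.5805, -0.078), with its top triangulating to z 0.112 against the 0.113 given.
- The knob is at (0.467, -0.102, 0.056). Its 116 mm from the axis fits the expected 114.5.
- The yaw is about 0.212 from both the plate edges and the knob.
- The middle cup is at feeder y of about +108 mm, which matches a rim 12 mm under the plate end.

The grommet therefore goes toward +y.

First I'll shut the hand and turn it so that tool y lies along the feeder's x.

servo_tool(targets=[{"hand": -1,"twist": 5.9,"tx": 0,"ty": 0,"tz": 0},{"hand": -1,"twist": 11.8,"tx": 0,"ty": 0,"tz": 0},{"hand": -1,"twist": 11.8,"tx": 0,"ty": 0,"tz": 0},{"hand": -1,"twist": 11.8,"tx": 0,"ty": 0,"tz": 0}])

```text
time_s: 0.48
eef_pos: [0.2642, -0.5936, 0.2309]
ee_rot: [-2.447, 1.97, 0.001]
wrist_force: [1.2, 0.5, 0.9]
width: 0.0389
```

```bash
cat > g.py <<'E'
from h import *
from station import robot
from scipy.spatial.transform import Rotation as Ro
psi=0.212; O=np.array([0.5805,-0.078,0]); F=np.array([[np.cos(psi),-np.sin(psi),0],[np.sin(psi),np.cos(psi),0],[0,0,1]])
def now():
    s=robot.state(); R=Ro.from_rotvec(s["ee_rot"]).as_matrix(); p=np.array(s["eef_pos"])
    print("t",round(s["time_s"],2),"tcp feeder mm",np.round(F.T@(p-O)*1000,1),"tooly ang",round(np.degrees(np.arctan2(R[1,1],R[0,1])),2),"tz",np.round(R[:,2],3),"w",round(s["width"],3),"F(feeder)",np.round(F.T@np.array(s["wrist_force"]),1),"q",np.round(s["joint_pos"],2))
    return p,R
def togo(mm):
    p,R=now(); X=O+F@(np.array(mm)/1000); print("to",mm,"world",np.round(X,3),"shift cm",np.round(R.T@(X-p)*100,2))
E
python3 - <<'E'
from g import *
togo([-165,0,180]); 
E
```

```text
t 0.48 tcp feeder mm [-417.7 -437.6  230.9] tooly ang -167.66 tz [-0.     0.001 -1.   ] w 0.039 F(feeder) [1.3 0.2 0.9] q [-1.23  0.12  1.65  0.    1.37  0.12]
to [-165, 0, 180] world [ 0.419 -0.113  0.18 ] shift cm [-43.66 -25.42   5.12]
```

servo_tool(targets=[{"hand": -1,"tx": -2.9,"ty": -1.7,"tz": 0,"twist": 0},{"hand": -1,"tx": -5.8,"ty": -3.4,"tz": 0,"twist": 0},{"hand": -1,"tx": -8.7,"ty": -5.1,"tz": 0,"twist": 0},{"hand": -1,"tx": -11.6,"ty": -6.8,"tz": 0,"twist": 0},{"hand": -1,"tx": -14.5,"ty": -8.5,"tz": 0,"twist": 0},{"hand": -1,"tx": -17.4,"ty": -10.2,"tz": 0,"twist": 0},{"hand": -1,"tx": -20.3,"ty": -11.9,"tz": 0,"twist": 0},{"hand": -1,"tx": -23.2,"ty": -13.6,"tz": 0,"twist": 0}])

```text
time_s: 1.15
eef_pos: [0.3484, -0.3368, 0.2313]
ee_rot: [-2.447, 1.97, -0.0]
wrist_force: [0.9, -0.6, 0.6]
width: -0.0002
```

servo_tool(targets=[{"hand": -1,"tx": -2.9,"ty": -1.7,"tz": 0,"twist": 0},{"hand": -1,"tx": -5.8,"ty": -3.4,"tz": 0,"twist": 0},{"hand": -1,"tx": -8.7,"ty": -5.1,"tz": 0,"twist": 0},{"hand": -1,"tx": -11.6,"ty": -6.8,"tz": 0,"twist": 0},{"hand": -1,"tx": -14.5,"ty": -8.5,"tz": 0,"twist": 0},{"hand": -1,"tx": -17.4,"ty": -10.2,"tz": 0,"twist": 0},{"hand": -1,"tx": -20.4,"ty": -11.8,"tz": 0,"twist": 0},{"hand": -1,"tx": -20.4,"ty": -11.8,"tz": 0,"twist": 0}])

```text
time_s: 1.82
eef_pos: [0.4213, -0.1096, 0.2314]
ee_rot: [-2.452, 1.961, 0.001]
wrist_force: [-0.5, 0.0, -0.6]
width: -0.0002
```

```bash
python3 - <<'E'
from g import *
p,R=now()
togo([-165,0,180]); togo([-150,0,46])
f=robot.grab_frame("wrist"); cv2.imwrite("pics/w1.png",f["frame"][:,:,::-1])
T=np.eye(4);T[:3,:3]=R;T[:3,3]=p
C=np.linalg.inv(T@f["mount"]); f["R"]=C[:3,:3]; f["t"]=C[:3,3]; np.savez("pics/w1.npz",**f)
print("expect knob face",proj(f,(O+F@np.array([-.1225,0,.055]))),"tube top",proj(f,(O+F@np.array([0,0,.113]))))
E
```

```text
t 1.82 tcp feeder mm [-162.3    2.6  231.4] tooly ang -167.31 tz [ 0.001  0.002 -1.   ] w -0.0 F(feeder) [-0.5  0.1 -0.6] q [-0.38 -0.38  2.1   0.    1.42  0.97]
t 1.82 tcp feeder mm [-162.3    2.6  231.4] tooly ang -167.31 tz [ 0.001  0.002 -1.   ] w -0.0 F(feeder) [-0.5  0.1 -0.6] q [-0.38 -0.38  2.1   0.    1.42  0.97]
to [-165, 0, 180] world [ 0.419 -0.113  0.18 ] shift cm [0.27 0.28 5.14]
t 1.82 tcp feeder mm [-162.3    2.6  231.4] tooly ang -167.31 tz [ 0.001  0.002 -1.   ] w -0.0 F(feeder) [-0.5  0.1 -0.6] q [-0.38 -0.38  2.1   0.    1.42  0.97]
to [-150, 0, 46] world [ 0.434 -0.11   0.046] shift cm [ 0.3  -1.2  18.54]
expect knob face [261.23616326 127.48774564] tube top [264.48924999 -44.76026459]
```

View pics/w1.png

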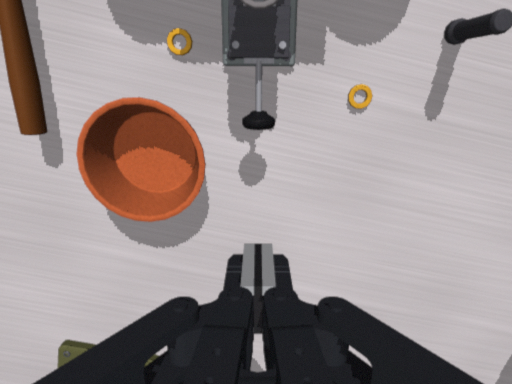

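The wrist view shows the knob at (259,121) with its face edge near row 129. I predicted (261,127), so it agrees to about 1 mm, and the rod runs straight up the image. Next I'll go down in front of the knob.

servo_tool(targets=[{"hand": -1,"tx": 0.2,"ty": -0.2,"tz": 3.5,"twist": 0.5},{"hand": -1,"tx": 0.2,"ty": -0.4,"tz": 7.0,"twist": 0.5},{"hand": -1,"tx": 0.2,"ty": -0.6,"tz": 10.5,"twist": 0.5},{"hand": -1,"tx": 0.2,"ty": -0.8,"tz": 14,"twist": 0.5},{"hand": -1,"tx": 0.2,"ty": -0.8,"tz": 17,"twist": 0.5},{"hand": -1,"tx": 0.2,"ty": -0.8,"tz": 18.5,"twist": 0.5},{"hand": -1,"tx": 0.2,"ty": -0.8,"tz": 18.5,"twist": 0.5}])

```text
time_s: 2.45
eef_pos: [0.4249, -0.114, 0.0419]
ee_rot: [2.434, -1.982, -0.013]
wrist_force: [-0.0, 0.5, -0.3]
width: -0.0002
```

```bash
python3 - <<'E'
from g import *
togo([-133.5,0.5,46]); togo([-88.5,0.5,46])
f=robot.grab_frame("wrist"); cv2.imwrite("pics/w2.png",f["frame"][:,:,::-1])
E
```

```text
t 2.45 tcp feeder mm [-159.6   -2.4   41.9] tooly ang -168.3 tz [-0.009  0.003 -1.   ] w -0.0 F(feeder) [ 0.1  0.5 -0.3] q [-0.38 -0.14  2.26 -0.    1.04  0.98]
to [-133.5, 0.5, 46] world [ 0.45  -0.106  0.046] shift cm [-0.32 -2.61 -0.43]
t 2.45 tcp feeder mm [-159.6   -2.4   41.9] tooly ang -168.3 tz [-0.009  0.003 -1.   ] w -0.0 F(feeder) [ 0.1  0.5 -0.3] q [-0.38 -0.14  2.26 -0.    1.04  0.98]
to [-88.5, 0.5, 46] world [ 0.494 -0.096  0.046] shift cm [-0.35 -7.11 -0.47]
```

View pics/w2.png

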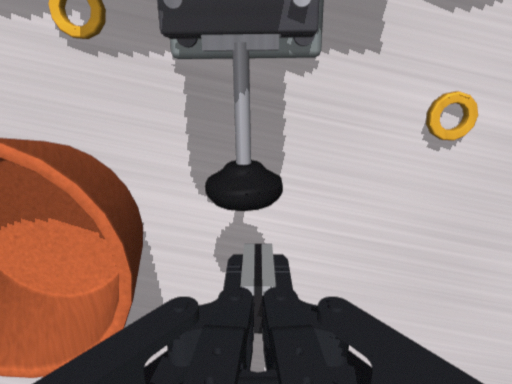

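The knob at (244,185) sits about 6 mm left of the finger line. I'll shift left and let the arm settle before pushing.

servo_tool(targets=[{"hand": -1,"tx": -0.4,"ty": -0.6,"tz": -0.2,"twist": -0.4},{"hand": -1,"tx": -0.4,"ty": -0.6,"tz": -0.2,"twist": -0.4},{"hand": -1,"tx": -0.4,"ty": -0.6,"tz": -0.2,"twist": -0.4}])

```text
time_s: 2.75
eef_pos: [0.4357, -0.1098, 0.0507]
ee_rot: [-2.443, 1.973, -0.007]
wrist_force: [0.9, -0.3, 0.8]
width: -0.0
```

```bash
python3 - <<'E'
from g import *
p,R=now()
togo([-133.5,2,46]); togo([-88.5,2,46])
f=robot.grab_frame("wrist"); cv2.imwrite("pics/w3.png",f["frame"][:,:,::-1])
T=np.eye(4);T[:3,:3]=R;T[:3,3]=p
C=np.linalg.inv(T@f["mount"]); f["R"]=C[:3,:3]; f["t"]=C[:3,3]
g=f["frame"][130:240,180:300].max(2)<40; v,u=np.nonzero(g); 
n,l,st,c=cv2.connectedComponentsWithStats(g.astype(np.uint8)); print(st+[180,130,0,0,0],c+[180,130])
for i in range(1,n):
    if st[i,4]>500: print(F.T@(onz(f,c[i][0]+180,c[i][1]+130,.06)-O))
E
```

```text
t 2.75 tcp feeder mm [-148.2   -0.6   50.7] tooly ang -167.86 tz [ 0.004 -0.002 -1.   ] w -0.0 F(feeder) [ 0.8 -0.4  0.8] q [-0.37 -0.14  2.24 -0.    1.04  0.99]
t 2.75 tcp feeder mm [-148.2   -0.6   50.7] tooly ang -167.86 tz [ 0.004 -0.002 -1.   ] w -0.0 F(feeder) [ 0.8 -0.4  0.8] q [-0.37 -0.14  2.24 -0.    1.04  0.99]
to [-133.5, 2, 46] world [ 0.45  -0.104  0.046] shift cm [-0.26 -1.47  0.47]
t 2.75 tcp feeder mm [-148.2   -0.6   50.7] tooly ang -167.86 tz [ 0.004 -0.002 -1.   ] w -0.0 F(feeder) [ 0.8 -0.4  0.8] q [-0.37 -0.14  2.24 -0.    1.04  0.99]
to [-88.5, 2, 46] world [ 0.494 -0.095  0.046] shift cm [-0.26 -5.97  0.49]
[[  180   130   120   110 10944]
 [  216   181    69    45  2256]] [[237.35763889 180.39912281]
 [249.8927305  204.39361702]]
[-0.11517255  0.00282756  0.06      ]
```

View pics/w3.png

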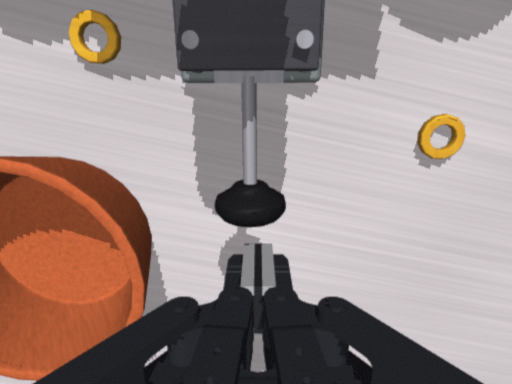

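The knob centre measures x -115 and y +2.8 mm, so the feeder sits about 2.5 mm further left than I first put it. I'm pushing now, centred on the knob, and watching the force.

servo_tool(targets=[{"hand": -1,"tx": -0.25,"ty": -0.5,"tz": 0.4,"twist": 0},{"hand": -1,"tx": -0.3,"ty": -1.0,"tz": 0.5,"twist": 0},{"hand": -1,"tx": -0.3,"ty": -1.5,"tz": 0.5,"twist": 0},{"hand": -1,"tx": -0.3,"ty": -2.0,"tz": 0.5,"twist": 0},{"hand": -1,"tx": -0.3,"ty": -2.5,"tz": 0.5,"twist": 0},{"hand": -1,"tx": -0.3,"ty": -3.0,"tz": 0.5,"twist": 0},{"hand": -1,"tx": -0.3,"ty": -3.5,"tz": 0.5,"twist": 0},{"hand": -1,"tx": -0.3,"ty": -4.0,"tz": 0.5,"twist": 0}])

```text
time_s: 3.47
eef_pos: [0.4714, -0.0976, 0.043]
ee_rot: [2.442, -1.973, -0.005]
wrist_force: [-6.1, -0.3, 5.1]
width: -0.0001
```

```bash
sed -i 's/O=np.array(\[0.5805,-0.078,0\])/O=np.array([0.580,-0.0756,0])/' g.py && python3 - <<'E'
from g import *
togo([-88.5,0,46])
E
```

```text
t 3.47 tcp feeder mm [-110.8    1.3   43. ] tooly ang -167.88 tz [-0.004  0.    -1.   ] w -0.0 F(feeder) [-6.   1.   5.1] q [-0.32 -0.05  2.17 -0.    1.02  1.04]
to [-88.5, 0, 46] world [ 0.493 -0.094  0.046] shift cm [ 0.13 -2.22 -0.31]
```

servo_tool(targets=[{"hand": -1,"tx": 0.0,"ty": -0.5,"tz": -0.1,"twist": 0},{"hand": -1,"tx": 0.0,"ty": -1.0,"tz": -0.1,"twist": 0},{"hand": -1,"tx": 0.0,"ty": -1.4,"tz": -0.1,"twist": 0},{"hand": -1,"tx": 0.0,"ty": -1.8,"tz": -0.1,"twist": 0},{"hand": -1,"tx": 0.0,"ty": -2.1,"tz": -0.1,"twist": 0},{"hand": -1,"tx": 0.0,"ty": -2.1,"tz": -0.1,"twist": 0}])

```text
time_s: 3.97
eef_pos: [0.4914, -0.0932, 0.0432]
ee_rot: [2.441, -1.972, -0.007]
wrist_force: [-6.3, -1.3, 1.6]
width: -0.0003
```

```bash
python3 - <<'E'
from g import *
togo([-88.5,0,46])
f=robot.grab_frame("wrist"); cv2.imwrite("pics/w4.png",f["frame"][:,:,::-1])
E
```

```text
t 3.97 tcp feeder mm [-90.3   1.4  43.2] tooly ang -167.87 tz [-0.005  0.    -1.   ] w -0.0 F(feeder) [-6.5  0.   1.6] q [-0.29 -0.    2.12 -0.    1.03  1.07]
to [-88.5, 0, 46] world [ 0.493 -0.094  0.046] shift cm [ 0.14 -0.18 -0.29]
```

View pics/w4.png

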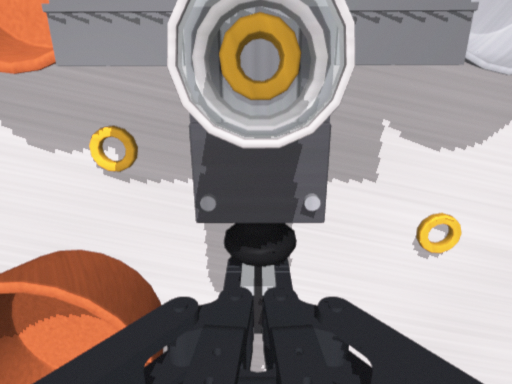

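The knob is nearly at the block, with 6.5 N and no stop felt yet. I'll push on in small steps until the force jumps.

servo_tool(targets=[{"hand": -1,"tx": 0.0,"ty": -0.2,"tz": 0,"twist": 0},{"hand": -1,"tx": 0.0,"ty": -0.3,"tz": 0,"twist": 0},{"hand": -1,"tx": 0.0,"ty": -0.3,"tz": 0,"twist": 0}])

```text
time_s: 4.27
eef_pos: [0.4924, -0.093, 0.0431]
ee_rot: [2.439, -1.969, -0.012]
wrist_force: [-13.2, -2.8, 7.2]
width: -0.0001
```

```bash
python3 - <<'E'
from g import *
now()
E
```

```text
t 4.27 tcp feeder mm [-89.3   1.4  43.1] tooly ang -167.83 tz [-0.01 -0.   -1.  ] w -0.0 F(feeder) [-13.4   0.1   7.2] q [-0.29  0.    2.12 -0.    1.03  1.07]
```

servo_tool(targets=[{"hand": -1,"tx": 0.0,"ty": -0.2,"tz": 0,"twist": 0},{"hand": -1,"tx": 0.0,"ty": -0.2,"tz": 0,"twist": 0}])

```text
time_s: 4.43
eef_pos: [0.4924, -0.0929, 0.0431]
ee_rot: [2.437, -1.966, -0.018]
wrist_force: [-21.3, -6.3, 13.3]
width: -0.0001
```

```bash
python3 - <<'E'
from g import *
now()
for n in ("scene","wrist"):
    f=robot.grab_frame(n); im=f["frame"][:,:,::-1]
    if n=="scene": im=cv2.resize(im[160:310,100:290],None,fx=4,fy=4,interpolation=cv2.INTER_CUBIC)
    cv2.imwrite(f"pics/{n}5.png",im)
E
```

```text
t 4.43 tcp feeder mm [-89.2   1.5  43.1] tooly ang -167.8 tz [-0.016 -0.001 -1.   ] w -0.0 F(feeder) [-22.2  -1.7  13.3] q [-0.29  0.01  2.12 -0.01  1.03  1.07]
```

View pics/scene5.png

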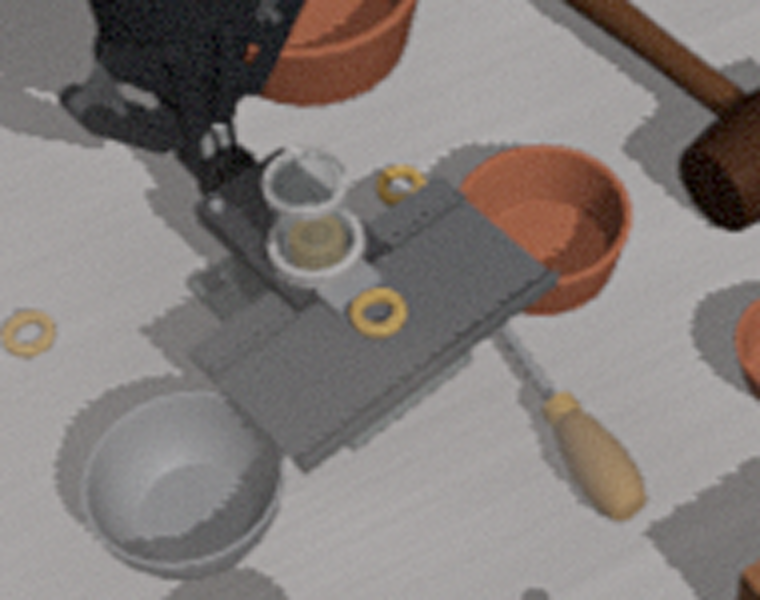

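The stop is reached: 22 N with no movement. One grommet lies on the plate at crop (378,313), with the feed blade behind it. I'm backing off along −x so the plunger can spring out.

servo_tool(targets=[{"hand": -1,"tx": 0.0,"ty": 0.7,"tz": 0,"twist": 0},{"hand": -1,"tx": 0.0,"ty": 1.5,"tz": 0,"twist": 0},{"hand": -1,"tx": 0.0,"ty": 2.4,"tz": 0,"twist": 0},{"hand": -1,"tx": 0.0,"ty": 3.4,"tz": 0,"twist": 0},{"hand": -1,"tx": 0.0,"ty": 4.4,"tz": 0,"twist": 0},{"hand": -1,"tx": 0.0,"ty": 5.4,"tz": 0,"twist": 0},{"hand": -1,"tx": 0.0,"ty": 6.4,"tz": 0,"twist": 0},{"hand": -1,"tx": 0.0,"ty": 7.0,"tz": 0,"twist": 0}])

```text
time_s: 5.2
eef_pos: [0.4284, -0.1073, 0.0446]
ee_rot: [-2.442, 1.975, -0.002]
wrist_force: [1.0, -0.0, 0.5]
width: -0.0003
```

```bash
python3 - <<'E'
from g import *
togo([-160,0,180])
E
```

```text
t 5.2 tcp feeder mm [-154.8    0.9   44.6] tooly ang -167.93 tz [ 0.001 -0.    -1.   ] w -0.0 F(feeder) [ 1.  -0.2  0.5] q [-0.37 -0.15  2.26  0.    1.03  0.99]
to [-160, 0, 180] world [ 0.424 -0.109  0.18 ] shift cm [  0.09   0.5  -13.54]
```

Free of the knob now, with no force. I'll rise and look.

servo_tool(targets=[{"hand": -1,"tx": 0.0,"ty": 0.3,"tz": -3,"twist": 0},{"hand": -1,"tx": 0.0,"ty": 0.3,"tz": -6.5,"twist": 0},{"hand": -1,"tx": 0.0,"ty": 0.3,"tz": -10,"twist": 0},{"hand": -1,"tx": 0.0,"ty": 0.3,"tz": -13.5,"twist": 0},{"hand": -1,"tx": 0.0,"ty": 0.3,"tz": -15,"twist": 0},{"hand": -1,"tx": 0.0,"ty": 0.3,"tz": -15,"twist": 0}])

```text
time_s: 5.7
eef_pos: [0.4289, -0.1089, 0.2002]
ee_rot: [-2.44, 1.973, -0.016]
wrist_force: [-0.2, -1.5, -0.5]
width: 0.0
```

```bash
python3 - <<'E'
from g import *
togo([44,-40,190]); togo([0,-42,190])
for n in ("scene","top","wrist"):
    f=robot.grab_frame(n); im=f["frame"][:,:,::-1]; np.savez(f"pics/{n}6.npz",**f)
    if n=="scene":
        im=cv2.resize(im[160:310,100:290],None,fx=4,fy=4,interpolation=cv2.INTER_CUBIC)
    if n=="top": im=cv2.resize(im[140:270,230:400],None,fx=4.5,fy=4.5,interpolation=cv2.INTER_CUBIC)
    cv2.imwrite(f"pics/{n}6.png",im)
E
```

```text
t 5.7 tcp feeder mm [-154.7   -0.7  200.2] tooly ang -167.91 tz [ 0.01  -0.004 -1.   ] w 0.0 F(feeder) [-0.5 -1.4 -0.5] q [-0.37 -0.35  2.13  0.    1.34  0.99]
to [44, -40, 190] world [ 0.631 -0.105  0.19 ] shift cm [  3.9  -19.86   1.23]
t 5.7 tcp feeder mm [-154.7   -0.7  200.2] tooly ang -167.91 tz [ 0.01  -0.004 -1.   ] w 0.0 F(feeder) [-0.5 -1.4 -0.5] q [-0.37 -0.35  2.13  0.    1.34  0.99]
to [0, -42, 190] world [ 0.589 -0.117  0.19 ] shift cm [  4.11 -15.46   1.19]
```

View pics/scene6.png

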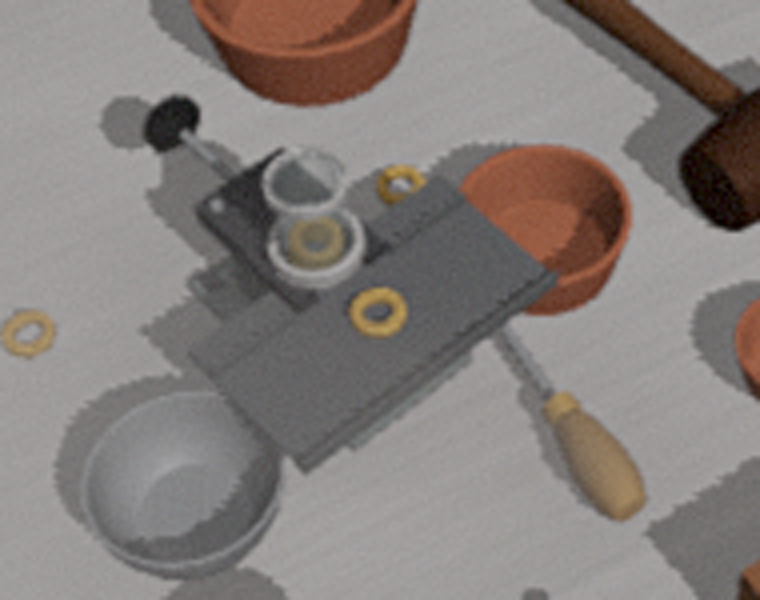

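View pics/top6.png

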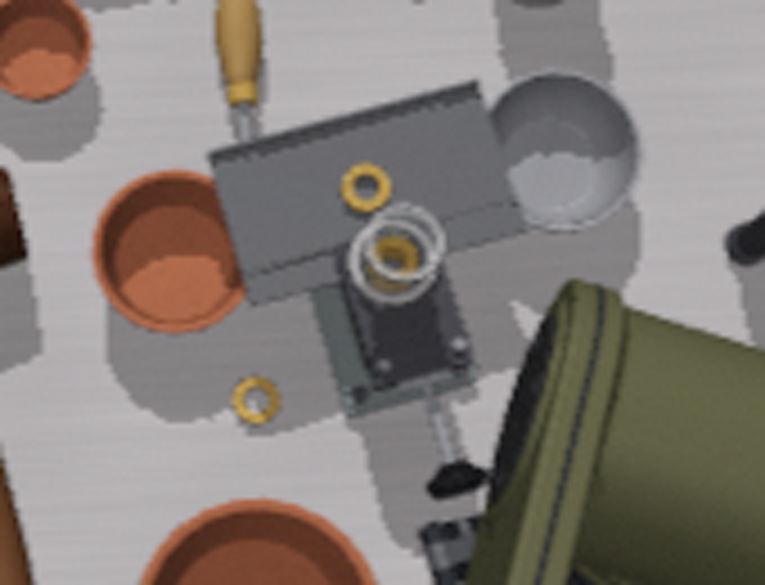

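The plunger is back out, and a single grommet lies on the plate at top crop (366,187) and scene crop (378,312). I'll measure it.

```bash
python3 - <<'E'
from g import *
t=load("top6");s=load("scene6")
T=lambda u,v:(230+u/4.5-.4,140+v/4.5-.4); S=lambda u,v:(100+u/4-.4,160+v/4-.4)
X,e=tri(t,T(366,187),s,S(378,312)); print(X,e,"feeder",F.T@(X-O)*1000)
print(F.T@(onz(t,*T(366,187),.058)-O)*1000, F.T@(onz(s,*S(378,312),.058)-O)*1000)
E
```

```text
[ 0.62238233 -0.06792992  0.05633861] 0.0025062954312491193 feeder [43.04737991 -1.41953778 56.33860895]
[41.97061894 -2.1458251  58.        ] [44.80445853 -1.08693202 58.        ]
```

servo_tool(targets=[{"hand": -1,"tx": 0.8,"ty": -3.5,"tz": 0,"twist": 0},{"hand": -1,"tx": 1.6,"ty": -7,"tz": 0,"twist": 0},{"hand": -1,"tx": 2.4,"ty": -10.5,"tz": 0,"twist": 0},{"hand": -1,"tx": 3.2,"ty": -14,"tz": 0,"twist": 0},{"hand": -1,"tx": 4,"ty": -17.5,"tz": 0,"twist": 0},{"hand": -1,"tx": 4.4,"ty": -19.9,"tz": 0,"twist": 0},{"hand": -1,"tx": 4.4,"ty": -19.9,"tz": 0,"twist": 0},{"hand": -1,"tx": 4.4,"ty": -19.9,"tz": 0,"twist": 0}])

```text
time_s: 6.52
eef_pos: [0.6294, -0.1086, 0.1908]
ee_rot: [2.442, -1.973, -0.008]
wrist_force: [0.2, -0.2, -1.0]
width: -0.0003
```

```bash
python3 - <<'E'
from g import *
p,R=now(); togo([44,-42,56])
f=robot.grab_frame("wrist"); cv2.imwrite("pics/w7.png",f["frame"][:,:,::-1])
E
```

```text
t 6.52 tcp feeder mm [ 41.3 -42.7 190.8] tooly ang -167.87 tz [-0.005  0.001 -1.   ] w -0.0 F(feeder) [ 0.2 -0.3 -1. ] q [-0.25  0.13  1.71 -0.    1.3   1.1 ]
t 6.52 tcp feeder mm [ 41.3 -42.7 190.8] tooly ang -167.87 tz [-0.005  0.001 -1.   ] w -0.0 F(feeder) [ 0.2 -0.3 -1. ] q [-0.25  0.13  1.71 -0.    1.3   1.1 ]
to [44, -42, 56] world [ 0.632 -0.107  0.056] shift cm [-0.03 -0.34 13.48]
```

View pics/w7.png

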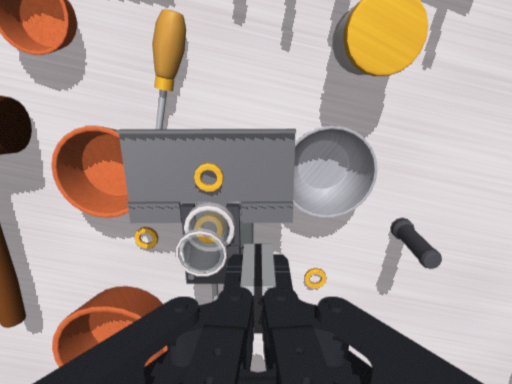

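The grommet is at (208,178) in its lane, and the tube is clear of the finger's path. I'll go down beside it on the −y side, at feeder x of about 47 to stay away from the tube, stopping above the plate first.

servo_tool(targets=[{"hand": -1,"tx": 0,"ty": -0.6,"tz": 3,"twist": 0},{"hand": -1,"tx": 0,"ty": -0.6,"tz": 6,"twist": 0},{"hand": -1,"tx": 0,"ty": -0.6,"tz": 9,"twist": 0},{"hand": -1,"tx": 0,"ty": -0.6,"tz": 11,"twist": 0},{"hand": -1,"tx": 0,"ty": -0.6,"tz": 12,"twist": 0},{"hand": -1,"tx": 0,"ty": -0.6,"tz": 12.5,"twist": 0},{"hand": -1,"tx": 0,"ty": -0.6,"tz": 12.5,"twist": 0},{"hand": -1,"tx": 0,"ty": -0.6,"tz": 12.5,"twist": 0}])

```text
time_s: 7.23
eef_pos: [0.6364, -0.108, 0.0707]
ee_rot: [-2.442, 1.975, -0.003]
wrist_force: [0.2, -0.8, 0.4]
width: 0.0002
```

```bash
python3 - <<'E'
from g import *
p,R=now(); togo([47,-42,54.5])
f=robot.grab_frame("wrist"); cv2.imwrite("pics/w8.png",f["frame"][:,:,::-1])
E
```

```text
t 7.23 tcp feeder mm [ 48.4 -43.6  70.7] tooly ang -167.92 tz [ 0.002 -0.    -1.   ] w 0.0 F(feeder) [ 0.1 -0.8  0.4] q [-0.25  0.26  1.78 -0.    1.1   1.11]
t 7.23 tcp feeder mm [ 48.4 -43.6  70.7] tooly ang -167.92 tz [ 0.002 -0.    -1.   ] w 0.0 F(feeder) [ 0.1 -0.8  0.4] q [-0.25  0.26  1.78 -0.    1.1   1.11]
to [47, -42, 54.5] world [ 0.635 -0.107  0.054] shift cm [-0.16  0.14  1.62]
```

View pics/w8.png

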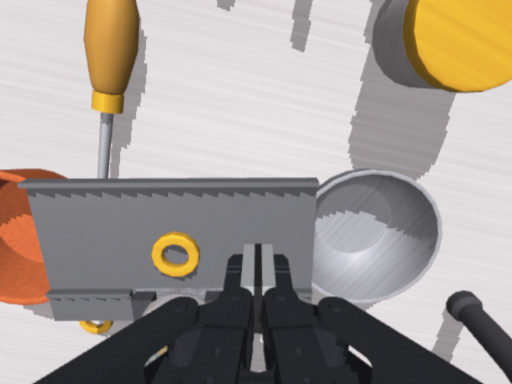

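servo_tool(targets=[{"hand": -1,"tx": 0,"ty": 0,"tz": 0.4,"twist": 0},{"hand": -1,"tx": 0,"ty": 0,"tz": 0.8,"twist": 0},{"hand": -1,"tx": 0,"ty": 0,"tz": 0.8,"twist": 0},{"hand": -1,"tx": 0,"ty": 0,"tz": 0.8,"twist": 0}])

```text
time_s: 7.62
eef_pos: [0.6359, -0.1077, 0.0612]
ee_rot: [2.443, -1.975, -0.0]
wrist_force: [0.2, -0.7, 0.3]
width: -0.0001
```

```bash
python3 - <<'E'
from g import *
togo([47,-42,54.5])
E
```

```text
t 7.62 tcp feeder mm [ 47.9 -43.1  61.2] tooly ang -167.9 tz [-0.  0. -1.] w -0.0 F(feeder) [ 0.  -0.8  0.3] q [-0.25  0.27  1.79 -0.    1.09  1.11]
to [47, -42, 54.5] world [ 0.635 -0.107  0.054] shift cm [-0.11  0.09  0.67]
```

servo_tool(targets=[{"hand": -1,"tx": 0,"ty": 0,"tz": 0.3,"twist": 0},{"hand": -1,"tx": 0,"ty": 0,"tz": 0.6,"twist": 0},{"hand": -1,"tx": 0,"ty": 0,"tz": 0.6,"twist": 0},{"hand": -1,"tx": 0,"ty": 0,"tz": 0.6,"twist": 0}])

```text
time_s: 7.95
eef_pos: [0.6357, -0.1077, 0.0548]
ee_rot: [2.443, -1.975, -0.001]
wrist_force: [0.3, -0.8, 0.3]
width: 0.0001
```

```bash
python3 - <<'E'
from g import *
togo([47,-42,54.5]); togo([46,64,54.5])
f=robot.grab_frame("wrist"); cv2.imwrite("pics/w9.png",f["frame"][:,:,::-1])
E
```

```text
t 7.95 tcp feeder mm [ 47.7 -43.1  54.8] tooly ang -167.9 tz [-0.001  0.    -1.   ] w 0.0 F(feeder) [ 0.1 -0.8  0.3] q [-0.25  0.28  1.79 -0.    1.08  1.11]
to [47, -42, 54.5] world [ 0.635 -0.107  0.054] shift cm [-0.11  0.07  0.03]
t 7.95 tcp feeder mm [ 47.7 -43.1  54.8] tooly ang -167.9 tz [-0.001  0.    -1.   ] w 0.0 F(feeder) [ 0.1 -0.8  0.3] q [-0.25  0.28  1.79 -0.    1.08  1.11]
to [46, 64, 54.5] world [ 0.612 -0.003  0.054] shift cm [-10.71   0.18   0.04]
```

View pics/w9.png

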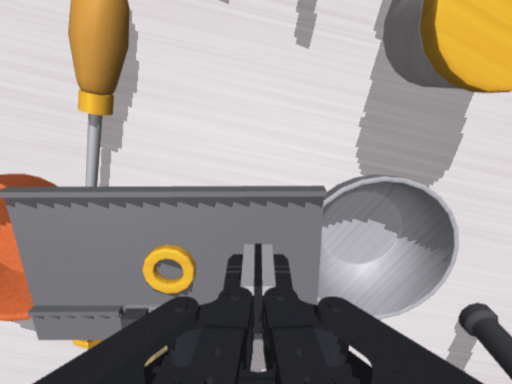

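The fingertip is 3 mm above the plate and level with the grommet at (169,268). I'm nudging it toward +y slowly.

servo_tool(targets=[{"hand": -1,"tx": -0.6,"ty": 0.1,"tz": 0,"twist": 0},{"hand": -1,"tx": -1.2,"ty": 0.2,"tz": 0,"twist": 0},{"hand": -1,"tx": -1.8,"ty": 0.2,"tz": 0,"twist": 0},{"hand": -1,"tx": -2.4,"ty": 0.2,"tz": 0,"twist": 0},{"hand": -1,"tx": -3.0,"ty": 0.2,"tz": 0,"twist": 0},{"hand": -1,"tx": -3.6,"ty": 0.2,"tz": 0,"twist": 0},{"hand": -1,"tx": -4.2,"ty": 0.2,"tz": 0,"twist": 0},{"hand": -1,"tx": -4.8,"ty": 0.2,"tz": 0,"twist": 0}])

```text
time_s: 8.67
eef_pos: [0.6239, -0.0605, 0.0554]
ee_rot: [-2.443, 1.975, -0.0]
wrist_force: [-0.3, -0.3, -0.6]
width: 0.0002
```

```bash
python3 - <<'E'
from g import *
togo([45.5,64,54.5])
f=robot.grab_frame("wrist"); cv2.imwrite("pics/w10.png",f["frame"][:,:,::-1])
E
```

```text
t 8.67 tcp feeder mm [46.1  5.5 55.4] tooly ang -167.89 tz [ 0. -0. -1.] w 0.0 F(feeder) [-0.4 -0.2 -0.6] q [-0.18  0.24  1.83 -0.    1.07  1.18]
to [45.5, 64, 54.5] world [ 0.611 -0.003  0.054] shift cm [-5.85  0.06  0.09]
```

View pics/w10.png

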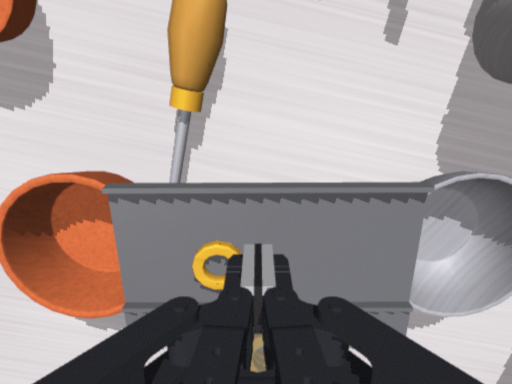

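The grommet, now at (217,265), is moving ahead of the finger. The finger's half-thickness at the tip is about 8 mm, so I need to take it to y of about 68. Continuing.

servo_tool(targets=[{"hand": -1,"tx": -0.6,"ty": 0,"tz": 0.05,"twist": 0},{"hand": -1,"tx": -1.2,"ty": 0,"tz": 0.1,"twist": 0},{"hand": -1,"tx": -1.8,"ty": 0,"tz": 0.1,"twist": 0},{"hand": -1,"tx": -2.4,"ty": 0,"tz": 0.1,"twist": 0},{"hand": -1,"tx": -2.9,"ty": 0,"tz": 0.1,"twist": 0},{"hand": -1,"tx": -3.4,"ty": 0,"tz": 0.1,"twist": 0},{"hand": -1,"tx": -3.9,"ty": 0,"tz": 0.1,"twist": 0},{"hand": -1,"tx": -4.4,"ty": 0,"tz": 0.1,"twist": 0}])

```text
time_s: 9.38
eef_pos: [0.6146, -0.0177, 0.0543]
ee_rot: [2.443, -1.975, -0.0]
wrist_force: [0.0, -0.1, 0.7]
width: -0.0002
```

```bash
python3 - <<'E'
from g import *
togo([45.5,68,54.5])
f=robot.grab_frame("wrist"); cv2.imwrite("pics/w11.png",f["frame"][:,:,::-1])
E
```

```text
t 9.38 tcp feeder mm [46.  49.3 54.3] tooly ang -167.91 tz [-0.  0. -1.] w -0.0 F(feeder) [-0.  -0.1  0.7] q [-0.12  0.22  1.86  0.    1.06  1.24]
to [45.5, 68, 54.5] world [0.61  0.    0.054] shift cm [-1.87  0.05 -0.02]
```

View pics/w11.png

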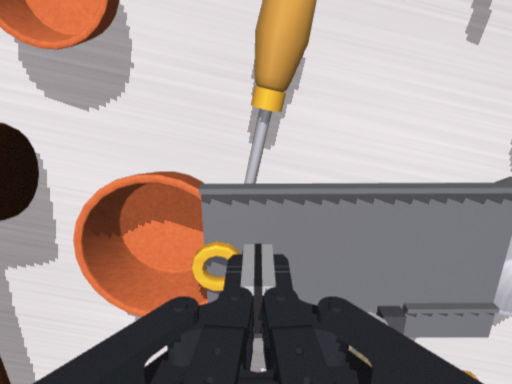

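The grommet's centre, at column 217, is about 5 mm short of the plate end at column 206. A slow final nudge.

servo_tool(targets=[{"hand": -1,"tx": -0.4,"ty": 0,"tz": 0,"twist": 0},{"hand": -1,"tx": -0.8,"ty": 0,"tz": 0,"twist": 0},{"hand": -1,"tx": -1.2,"ty": 0,"tz": 0,"twist": 0},{"hand": -1,"tx": -1.6,"ty": 0,"tz": 0,"twist": 0},{"hand": -1,"tx": -1.8,"ty": 0,"tz": 0,"twist": 0},{"hand": -1,"tx": -1.8,"ty": 0,"tz": 0,"twist": 0},{"hand": -1,"tx": -1.8,"ty": 0,"tz": 0,"twist": 0}])

```text
time_s: 10.02
eef_pos: [0.6109, -0.0005, 0.0543]
ee_rot: [2.443, -1.975, 0.0]
wrist_force: [-1.3, -0.6, -0.0]
width: -0.0004
```

```bash
python3 - <<'E'
from g import *
togo([45.5,68,54.5])
f=robot.grab_frame("wrist"); cv2.imwrite("pics/w12.png",f["frame"][:,:,::-1])
E
```

```text
t 10.02 tcp feeder mm [46.1 66.9 54.3] tooly ang -167.89 tz [ 0. -0. -1.] w -0.0 F(feeder) [-1.4 -0.4 -0. ] q [-0.09  0.21  1.87 -0.    1.06  1.27]
to [45.5, 68, 54.5] world [0.61  0.    0.054] shift cm [-0.11  0.06 -0.02]
```

View pics/w12.png

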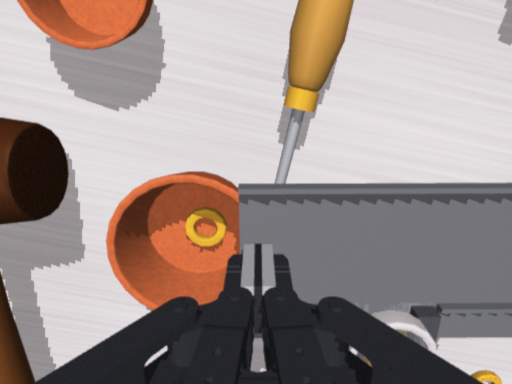

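The grommet lies on the cup floor at (206,228). I'll lift straight up and clear, then check with the fixed cameras.

servo_tool(targets=[{"hand": -1,"tx": 0.3,"ty": 0,"tz": -2,"twist": 0},{"hand": -1,"tx": 0.3,"ty": 0,"tz": -5,"twist": 0},{"hand": -1,"tx": 0.3,"ty": 0,"tz": -8.5,"twist": 0},{"hand": -1,"tx": 0.3,"ty": 0,"tz": -12,"twist": 0},{"hand": -1,"tx": 0.3,"ty": 0,"tz": -15,"twist": 0},{"hand": -1,"tx": 0.3,"ty": 0,"tz": -17,"twist": 0},{"hand": -1,"tx": 0.3,"ty": 0,"tz": -17,"twist": 0},{"hand": -1,"tx": 0.3,"ty": 0,"tz": -17,"twist": 0}])

```text
time_s: 10.73
eef_pos: [0.6124, -0.0038, 0.226]
ee_rot: [-2.441, 1.974, -0.005]
wrist_force: [0.1, -0.1, -0.5]
width: 0.0
```

servo_tool(targets=[{"hand": -1,"tx": 1,"ty": 3,"tz": 0,"twist": 0},{"hand": -1,"tx": 3,"ty": 6,"tz": 0,"twist": 0},{"hand": -1,"tx": 6,"ty": 9,"tz": 0,"twist": 0},{"hand": -1,"tx": 9,"ty": 12,"tz": 0,"twist": 0},{"hand": -1,"tx": 12,"ty": 15,"tz": 0,"twist": 0},{"hand": -1,"tx": 15,"ty": 17,"tz": 0,"twist": 0},{"hand": -1,"tx": 15,"ty": 17,"tz": 0,"twist": 0},{"hand": -1,"tx": 15,"ty": 17,"tz": 0,"twist": 0}])

```text
time_s: 11.4
eef_pos: [0.475, -0.1869, 0.2219]
ee_rot: [2.439, -1.98, -0.006]
wrist_force: [-0.5, 0.3, -0.1]
width: -0.0001
```

```bash
python3 - <<'E'
from g import *
now()
for n in ("scene","top"):
    f=robot.grab_frame(n); im=f["frame"][:,:,::-1]; np.savez(f"pics/{n}13.npz",**f)
    a=load(n+"0")["frame"]; d=cv2.absdiff(a,f["frame"]).max(2)>40
    if n=="scene":
        im=np.hstack([im[160:310,100:290], cv2.merge([d[160:310,100:290].astype(np.uint8)*255]*3)])
    else: im=np.hstack([im[140:270,230:400],cv2.merge([d[140:270,230:400].astype(np.uint8)*255]*3)])
    cv2.imwrite(f"pics/{n}13.png",cv2.resize(im,(790,int(790*im.shape[0]/im.shape[1])),interpolation=cv2.INTER_CUBIC))
    hsv=cv2.cvtColor(f["frame"],cv2.COLOR_RGB2HSV); m=cv2.inRange(hsv,(3,130,90),(13,255,255))
    for k in cv2.findContours(m,cv2.RETR_EXTERNAL,cv2.CHAIN_APPROX_NONE)[0]:
        if cv2.contourArea(k)>250: print(n,np.round(cv2.fitEllipse(k)[0],1))
E
```

```text
t 11.4 tcp feeder mm [-126.   -86.8  221.9] tooly ang -168.14 tz [-0.003  0.002 -1.   ] w -0.0 F(feeder) [-0.4  0.4 -0.1] q [-0.48 -0.18  1.96  0.    1.36  0.88]
scene [358.5 303. ]
scene [300.  246.9]
scene [237.5 214.7]
scene [461.5 158.9]
scene [176.9 158. ]
top [287.  278.8]
top [227.  251.7]
top [266.7 195.8]
top [237.7 149.6]
top [ 81.7 149.3]
top [228.9  88.7]
top [109.3  41.4]
top [129.2  17.3]
```

View pics/scene13.png

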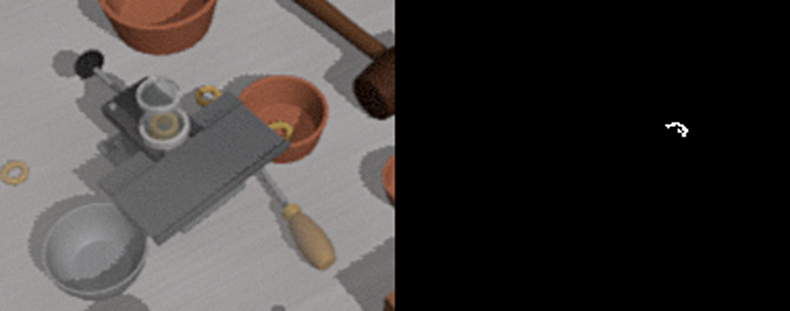

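View pics/top13.png

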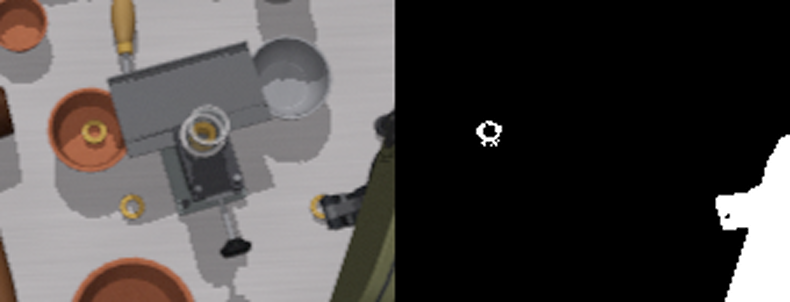

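The only change in the scene is the grommet, now in the cup. The cup hasn't moved, the plate is empty and the plunger is out. Handing in.

```bash
python3 - <<'E'
from station import robot
print(robot.job_done(), robot.state()["time_s"])
E
```

```text
the job is handed in; nothing more can be done
the job is handed in; nothing more can be done
```

The job is done and handed in at about 11.5 s. One grommet came out of the feeder and now lies in the middle-sized terracotta cup.

- **Plunger:** I pushed it in with the shut fingers until it hit its stop, where the force rose to about 22 N with no further travel. I then backed off, and the pictures show it sprung back out.
- **Grommet:** I nudged it along the plate with the fingertip to the +y end, where it dropped off. It was never gripped.
- **Last checks:** Compared with the start pictures, the scene view's only change around the feeder is the grommet in the cup. The cup centres agree within a pixel. The plate is empty and no second grommet came out. The arm was high and touching nothing.
- **Disagreements:** My first estimate of the feeder's position was about 2.5 mm off sideways. I corrected it from the wrist camera before pushing. In the last top view the arm hid part of the right-hand spare grommet, but the scene view showed it where it was.

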